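Rotate three sectioning instruments onto their proper rests

TASK

After cleaning, the three instruments were put back on each other's rests. Change them round so that each lies level across both supports of the rest that fits its length, in the notches and about centred: the brush on the long rest, the scalpel on the medium one, the forceps on the short one. Put one instrument aside on the way, for instance on the empty spare rest with the round base, and leave the timer and the purple bottle where they are; the arm must go round the tall microtome, not into it.

Things in the scene. Friction and masses are not known exactly. Their poses are not given: they have to be found in the camera images.
- brush_mid (a point): Fine brush with a round blue wooden handle, the longest instrument: 175 mm long, 9 mm in diameter. Starts lying across the medium rest, in both notches. The point is the middle of its length, half-way up its thickness; its y axis runs along its length (either way round is equally good), z up as it lies.
- scalpel_mid (a point): Steel scalpel with capped blade, straight and flat, the middle instrument by length: 152 mm long, 10 mm wide, 8 mm high. Starts lying across the short rest, in both notches. The point is the middle of its length, half-way up its thickness; its y axis runs along its length (either way round is equally good), z up as it lies.
- forceps_mid (a point): Steel forceps lying flat, two slim arms joined at one end, the shortest instrument: 126 mm long, 13 mm wide across the arms, 8 mm high. Rigid; grip across the arms. Starts lying across the long rest, in both notches. The point is the middle of its length, half-way up its thickness; its y axis runs along its length (either way round is equally good), z up as it lies.
- rest_long_seat (a point): The long instrument rest, on a rectangular base: 116 mm over the outer faces of its supports, 96 mm clear between them. Two grey supports (10 mm thick, 44 mm wide) on a fixed dark 6 mm base. Notch in each: 17 mm flat floor 30 mm above the bench, 5 mm deep, 45-degree flanks. Point: midway between the supports at notch-floor height; y along the span, z up.
- rest_medium_seat (a point): The medium instrument rest, on a rectangular base: 90 mm over the outer faces of its supports, 70 mm clear between them. Two grey supports (10 mm thick, 44 mm wide) on a fixed dark 6 mm base. Notch in each: 17 mm flat floor 30 mm above the bench, 5 mm deep, 45-degree flanks. Point: midway between the supports at notch-floor height; y along the span, z up.
- rest_short_seat (a point): The short instrument rest, on a rectangular base: 66 mm over the outer faces of its supports, 46 mm clear between them. Two grey supports (10 mm thick, 44 mm wide) on a fixed dark 6 mm base. Notch in each: 17 mm flat floor 30 mm above the bench, 5 mm deep, 45-degree flanks. Point: midway between the supports at notch-floor height; y along the span, z up.
- rest_spare_seat (a point): The spare instrument rest, empty at the start, the only one on a round base (104 mm disc): 80 mm over the outer faces of its supports, 60 mm clear between them. Two grey supports (10 mm thick, 44 mm wide) on a fixed dark 6 mm base. Notch in each: 17 mm flat floor 30 mm above the bench, 5 mm deep, 45-degree flanks. Point: midway between the supports at notch-floor height; y along the span, z up.
- timer: White bench timer lying on its back, 62 x 62 x 23 mm, not part of the job. Origin at the centre of its underside.
- microtome: The big fixed white microtome to the left of and behind the rests, an obstacle, always in the same place: it fills x = 0.47 to 0.98, y = 0.05 to 0.38, up to 370 mm high; its crank handle, 250 mm up, reaches right to y = -0.04 at x = 0.75. Origin at its foot, at x = 0.72, y = 0.17.
- stain_bottle: Closed purple bottle with white cap standing behind the rests, 47 mm in diameter, 92 mm high, not part of the job. Origin at the centre of its underside.

How it is judged (in metres and radians):
At the end, for the whole second after the job is handed in: The middle of the brush, scalpel and forceps is within 15 mm (horizontally) of the middle of the long, medium and short rest respectively; each lies along its rest's span within 0.12 rad (either way round), its centre within 3 mm of the height it has when lying on both notch floors; all are at rest (horizontal distance between brush_mid and rest_long_seat below 0.015 m and z of brush_mid in the frame of rest_long_seat between 0.0015 and 0.0075 m and angle between the y axis of brush_mid and the y axis of rest_long_seat, either way round below 0.12 rad and linear speed of each of brush, scalpel, forceps below 0.02 m/s and horizontal distance between scalpel_mid and rest_medium_seat below 0.015 m and z of scalpel_mid in the frame of rest_medium_seat between 0.001 and 0.007 m and angle between the y axis of scalpel_mid and the y axis of rest_medium_seat, either way round below 0.12 rad and horizontal distance between forceps_mid and rest_short_seat below 0.015 m and z of forceps_mid in the frame of rest_short_seat between 0.001 and 0.007 m and angle between the y axis of forceps_mid and the y axis of rest_short_seat, either way round below 0.12 rad); the robot touches nothing.
It fails at once if the timer is moved more than 20 mm (distance of timer from where it was at the start of the episode above 0.02 m).
It fails at once if the bottle is moved more than 20 mm (distance of stain_bottle from where it was at the start of the episode above 0.02 m).
It also fails if it takes over 106 s, if anything falls off the work surface, if the arm or the gripper's body presses on something with over 40 N, if the wrist force passes 120 N, or if a joint passes its speed limit or range.

ROBOT

A 6-joint arm with a two-finger parallel gripper is mounted at the origin on a cart in front of the work surface, level with it; the furniture and walls round the work are solid. World frame = base frame: x ahead of the robot, y to its left, z up, the work surface at z = 0. Lengths are in mm, angles in rad, forces in N, time in s.
With the tool pointing down it reaches from about 325 to 900 mm from the base axis. Payload 6.1 kg.
Tool frame: the origin (TCP) lies on the front face of the gripper's body, between the roots of the fingers; the fingertips stand env.tcp_to_tips ahead of it and the grasp point (between the pads) lies 54 mm ahead of it (env.tcp_to_tips is the distance from the TCP to the fingertips, in mm); y points along the fingers, x is the direction in which the jaws open and shut, and the axes are right-handed (so a half turn about y gives the same grasp; the last joint's range is limited). The gripper opens to 85 mm and grips with 20 to 120 N. Pads are 22 mm wide; open, the fingers measure 114 mm over their backs; the gripper's body (76 mm by 85 mm) begins 54 mm behind the grasp point. The pads swing forward as they close: fully open they stand 13 mm farther back than shut.
Start: joints at [1.215, 0.22, 1.526, -0, 1.395, -0.126], TCP at [142.363, 608.563, 303.9] pointing down, gripper open.
Joint ranges: [-2.98, 2.98], [-0.91, 2.08], [0.09, 2.57], [-1.24, 4.39], [0.2, 2.65], [-2.68, 2.68]. Speed limits (rad/s): [2.57, 2.57, 3.01, 3.14, 3.14, 3.14].

INTERFACE

Orientations are given as a unit quaternion [w, x, y, z].
In Python, from station import env gives the robot as it stands. Calls block until the motion is done:
- env.move_to(position, orientation): joint-space move of the TCP to a pose.
- env.move_l(position, ori=None, rate=150, f_stop=None): straight line of the TCP; ori=None keeps the orientation; rate is the mean speed in mm/s. With f_stop (N) it stops when the force on the tool has changed by that much, and returns True; else False.
- env.move_j(angles): joint-space move.
- env.command_gripper(opening): opening from 0.0 (shut) to 1.0 (fully open); the grip force is fixed at half the most; returns when the fingers have stopped.
- env.pause(seconds).
- env.inverse_kinematics(position, orientation): joint angles nearest the present ones, or None.
- env.sense(): the state.
- env.snapshot(name): name is "scene" or "top" or "wrist"; returns (picture, depth): 400x640x3 uint8, blue, green, red; 400x640 float32, mm along the optical axis (not along the pixel's ray), 0 where there is no reading.
- env.calibration(name): a dict with "K" (3x3 intrinsics, pixels), "rvec" (rotation vector, rad) and "tvec" (3), from world to camera coordinates, as OpenCV has them; the wrist camera has in their place "tool_from_camera" (4x4, takes a point from camera to tool coordinates, whose origin is the TCP and whose axes are the tool frame's). Camera axes: x right, y down, z forward; pixel columns grow to the right and rows downward; lengths in mm; the calibration is good to about 2 mm. The wrist camera is an equidistant fisheye: a pixel r from the principal point sees the ray r / f radians off the axis. A picture is of the moment at which its call begins: read the wrist's pose just before it. calibration takes no time and is no camera call.
A pose or a line that the arm cannot do raises env.PlanningError and nothing moves.
- env.close_job(): hands the job in, once; it reports no verdict.
The state is a dict: "time_s": time; "q": joint angles; "joint_velocities": joint speeds; "joint_efforts": joint torques, N m; "ee_pos": TCP position; "tcp_rot": TCP orientation; "ft_force": force on the tool from outside, world axes, zero at the start; "torque": the same for the moment, N m; "finger_gap": opening from 0.0 (shut) to 1.0 (fully open).
Only numpy, scipy, OpenCV 4.12 (cv2) and the standard library are available. Lean on these libraries where they do the work, as an engineer would, in place of code of your own. Each camera call takes 0.05 s, during which the arm holds its last target.

## Working session

There is one attempt and no reset: what is moved stays moved. The work goes in short steps, each a Python script; the robot and the scene stay as the last script left them, time stands still between calls to the robot, and variables do not carry over. Pictures are saved under pics/ and viewed, and the job is handed in when it is done.

```bash
ls; mkdir -p pics; python3 - <<'E'
from station import env
import cv2,numpy as np
s=env.sense();print(s, env.tcp_to_tips)
for n in("scene","top","wrist"):
    im,d=env.snapshot(n);cv2.imwrite(f"pics/{n}0.png",im);np.savez(f"pics/{n}0.npz",im=im,d=d);print(n,env.calibration(n))
E
```

```text
pics
{'time_s': 0.0, 'q': array([ 1.21491773e+00,  2.21217433e-01,  1.52761874e+00,  3.47400258e-05,
        1.39470668e+00, -1.26125824e-01]), 'joint_velocities': array([-0.00089249, -0.00048399, -0.00059595, -0.00095023,  0.0002905 ,
       -0.00033561]), 'joint_efforts': array([ 6.24847416e-04, -4.96907508e+01, -3.89389801e+01, -1.07720177e-04,
        1.12405827e-02, -3.58792317e-05]), 'ee_pos': array([142.18177067, 608.13192999, 302.80046003]), 'tcp_rot': array([-0.55367076,  0.55436426,  0.43879455, -0.43998672]), 'ft_force': array([ 0.34558913, -0.43314663,  0.2154676 ]), 'torque': array([ 0.06236418, -0.04304547,  0.02017587]), 'finger_gap': 1.002147941426618} 72.6
scene {'K': array([[363.48956825,   0.        , 321.51193178],
       [  0.        , 363.48956825, 193.17886157],
       [  0.        ,   0.        ,   1.        ]]), 'rvec': array([ 2.20064408, -0.9634907 ,  0.41958234]), 'tvec': array([-443.42740752,  283.52924987,  612.93008487])}
top {'K': array([[449.34210633,   0.        , 311.03626021],
       [  0.        , 449.34210633, 200.79478989],
       [  0.        ,   0.        ,   1.        ]]), 'rvec': array([ 2.12482427, -2.17363027,  0.09134392]), 'tvec': array([ -55.11378627,  587.76897568, 1092.72107996])}
wrist {'K': array([[309.70691629,   0.        , 320.78765616],
       [  0.        , 309.70691629, 203.23318583],
       [  0.        ,   0.        ,   1.        ]]), 'tool_from_camera': array([[ 9.99999910e-01, -4.14137808e-04, -8.71953511e-05,
        -2.54740701e-01],
       [-5.08212237e-05, -3.22045387e-01,  9.46724229e-01,
        -6.90624922e+01],
       [-4.20155158e-04, -9.46724140e-01, -3.22045379e-01,
         8.30188769e+01],
       [ 0.00000000e+00,  0.00000000e+00,  0.00000000e+00,
         1.00000000e+00]])}
```

View pics/top0.png

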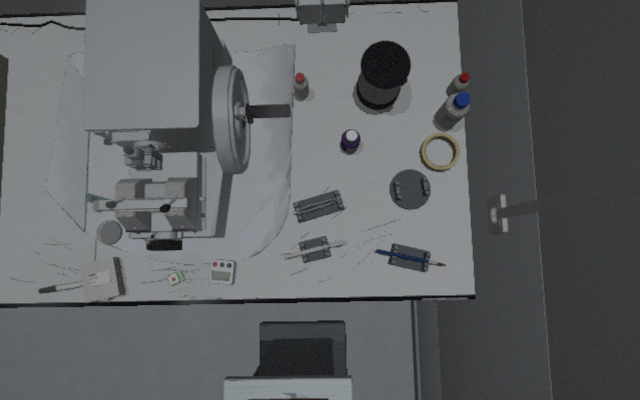

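View pics/scene0.png

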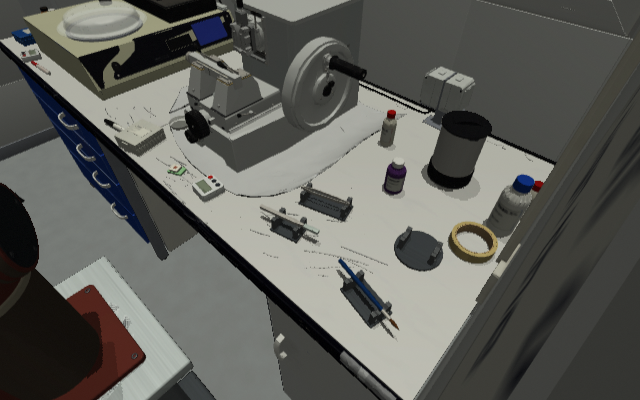

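View pics/wrist0.png

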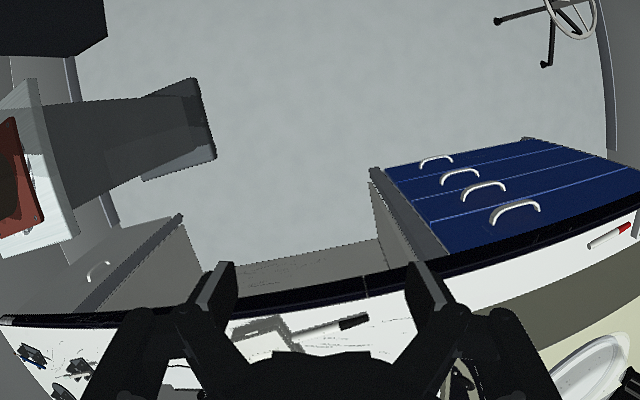

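```bash
cat > h.py <<'E'
import numpy as np,cv2
from scipy.spatial.transform import Rotation as R
def cloud(cal,d):
    K=cal['K'];Rm=cv2.Rodrigues(cal['rvec'])[0];t=cal['tvec']
    v,u=np.mgrid[:d.shape[0],:d.shape[1]]
    P=np.stack([(u-K[0,2])/K[0,0]*d,(v-K[1,2])/K[1,1]*d,d],-1)
    W=(P-t)@Rm
    W[d<=0]=np.nan
    return W
E
python3 - <<'E'
from station import env
from h import *
z=np.load("pics/top0.npz");W=cloud(env.calibration("top"),z['d'])
for u,v in[(319,206),(315,250),(409,257),(410,189),(350,140),(222,272),(360,200),(360,270)]:print(u,v,W[v,u].round(1))
im=z['im'];c=im[120:300,200:470];cv2.imwrite("pics/topc.png",cv2.resize(c,None,fx=2.9,fy=2.9,interpolation=cv2.INTER_CUBIC))
z=np.load("pics/scene0.npz");W2=cloud(env.calibration("scene"),z['d'])
im2=z['im'];cv2.imwrite("pics/scenec.png",cv2.resize(im2[150:350,180:480],None,fx=2.6,fy=2.6,interpolation=cv2.INTER_CUBIC))
# height map ortho from both clouds 1mm/px
def ortho(W,im,x0,x1,y0,y1,s=2):
    pass
m=(W[...,2]>20)&(W[...,2]<60)&(W[...,0]>300)&(W[...,0]<800)&(W[...,1]<150)&(W[...,1]>-400)
n,l,st,ce=cv2.connectedComponentsWithStats(m.astype(np.uint8))
for i in range(1,n):
    if st[i,4]>8:
        P=W[l==i];print(ce[i].round(),st[i,4],P.mean(0).round(1),P.min(0).round(),P.max(0).round())
E
```

```text
319 206 [575.7 -87.8   3.6]
315 250 [463.7 -75.8  40.8]
409 257 [ 441.8 -304.8   38.2]
410 189 [ 614.  -321.8    2.9]
350 140 [ 723.3 -166.5   95.6]
222 272 [414.2 157.4  24.8]
360 200 [ 5.891e+02 -1.934e+02 -5.000e-01]
360 270 [ 411.4 -187.3    2. ]
[439. 117.] 41 [ 790.6 -396.4   40.7] [ 782. -400.   22.] [ 800. -394.   59.]
[285. 157.] 947 [702.2  -5.4  27.1] [525. -25.  20.] [800.  26.  50.]
[430. 151.] 235 [ 706.4 -371.9   25.1] [ 659. -400.   20.] [ 755. -352.   29.]
[349. 147.] 68 [ 719.  -167.3   41.5] [ 713. -192.   21.] [ 737. -148.   60.]
[227. 198.] 179 [598.3 142.1  40. ] [534. 133.  20.] [661. 150.  60.]
[426. 186.] 94 [ 617.9 -355.4   31.4] [ 596. -363.   20.] [ 639. -349.   40.]
[398. 189.] 85 [ 609.5 -286.1   32.3] [ 588. -293.   21.] [ 630. -280.   40.]
[338. 198.] 89 [ 590.3 -136.2   33.9] [ 569. -148.   22.] [ 612. -116.   45.]
[301. 210.] 112 [564.5 -42.6  35.5] [541. -93.  21.] [584. -25.  44.]
[314. 208.] 14 [567.1 -76.8  38.5] [562. -93.  31.] [572. -61.  43.]
[315. 249.] 345 [467.1 -75.8  37.7] [ 440. -148.   20.] [495.  -1.  45.]
[410. 257.] 382 [ 441.9 -306.8   36.4] [ 412. -392.   21.] [ 472. -225.   45.]
[229. 272.] 180 [414.9 139.1  23.1] [384. 127.  20.] [444. 150.  31.]
```

View pics/topc.png

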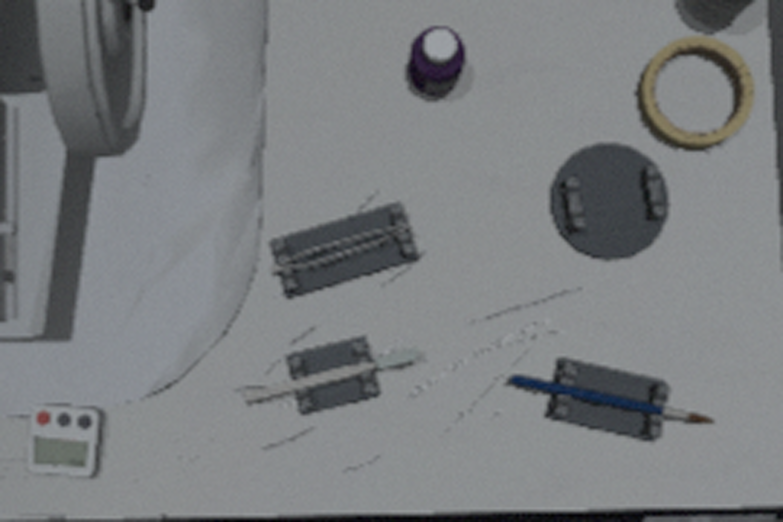

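View pics/scenec.png

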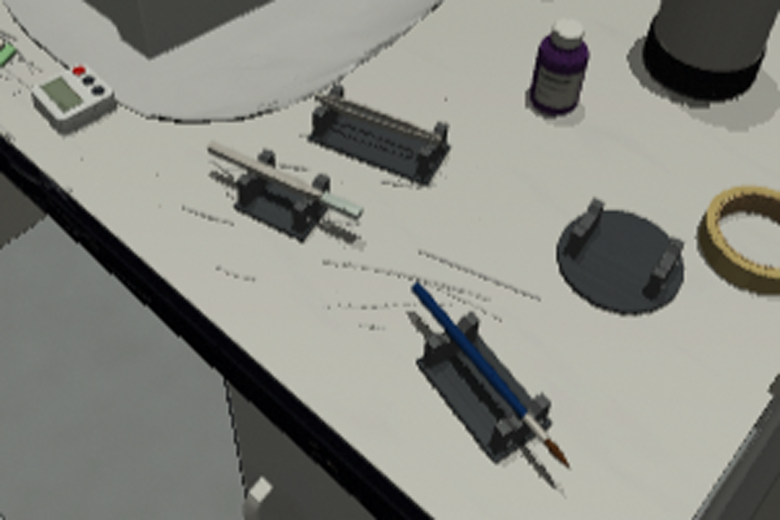

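```bash
cat >> h.py <<'E'
def Rq(q): return R.from_quat(np.asarray(q),scalar_first=True)
def ori(a,sgn=1):
    """tool down, tool z along (cos a, sin a) horizontally"""
    z=np.array([np.cos(a),np.sin(a),0])*sgn; y=np.array([0,0,-1.]); x=np.cross(y,z)
    return R.from_matrix(np.stack([x,y,z],1)).as_quat(scalar_first=True)
def wcloud(cal,d,s):
    K=cal['K'];v,u=np.mgrid[:d.shape[0],:d.shape[1]]
    a=(u-K[0,2])/K[0,0];b=(v-K[1,2])/K[1,1];th=np.hypot(a,b)
    t=np.tan(np.minimum(th,1.5))/np.maximum(th,1e-9)
    P=np.stack([a*t*d,b*t*d,d],-1)
    T=np.array(cal['tool_from_camera'])
    W=(P@T[:3,:3].T+T[:3,3])@Rq(s['tcp_rot']).as_matrix().T+s['ee_pos']
    W[(d<=0)|(th>1.3)]=np.nan
    return W
E
python3 - <<'E'
from station import env
from h import *
s=env.sense();print(Rq(s['tcp_rot']).as_matrix().round(2))
np.set_printoptions(precision=2,suppress=True)
a=np.arctan2(608,142)
for z in(300,420):
  print(env.inverse_kinematics([350*np.cos(a),350*np.sin(a),z],s['tcp_rot']))
for p in([350,-40,420],[573,-88,150],[465,-75,95],[442,-306,95],[614,-321,95],[520,-180,400]):
  for ang in (np.pi/2,):
    for sg in(1,-1):print(p,sg,env.inverse_kinematics(p,ori(ang,sg)))
E
```

```text
[[ 0.23 -0.   -0.97]
 [ 0.97 -0.    0.23]
 [-0.   -1.    0.  ]]
[ 1.11 -0.5   2.18 -0.    1.46 -0.23]
[ 1.11 -0.53  1.98 -0.    1.7  -0.23]
[350, -40, 420] 1 [-0.34 -0.53  1.98 -0.    1.69 -0.34]
[350, -40, 420] -1 None
[573, -88, 150] 1 [-0.29  0.27  1.77 -0.    1.1  -0.29]
[573, -88, 150] -1 None
[465, -75, 95] 1 [-0.33  0.12  2.07 -0.    0.95 -0.33]
[465, -75, 95] -1 None
[442, -306, 95] 1 [-0.75  0.27  1.9  -0.    0.97 -0.75]
[442, -306, 95] -1 [-0.75  0.27  1.9  -0.    0.97  2.39]
[614, -321, 95] 1 [-0.6   0.58  1.47 -0.    1.09 -0.6 ]
[614, -321, 95] -1 [-0.6   0.58  1.47 -0.    1.09  2.55]
[520, -180, 400] 1 [-0.48 -0.01  1.59 -0.    1.55 -0.48]
[520, -180, 400] -1 [-0.48 -0.01  1.59 -0.    1.55  2.67]
```

```bash
python3 - <<'E'
from station import env
from h import *
s=env.sense();a=np.arctan2(608,142)
env.move_to([350*np.cos(a),350*np.sin(a),420],s['tcp_rot'])
env.move_to([350,-60,420],ori(np.pi/2))
for i,p in enumerate(([510,-125,270],[510,-280,270])):
    env.move_to(p,ori(np.pi/2)); s=env.sense(); im,d=env.snapshot("wrist")
    np.savez(f"pics/w{i}.npz",im=im,d=d,p=s['ee_pos'],q=s['tcp_rot']);cv2.imwrite(f"pics/w{i}.png",im)
    print(s['time_s'],s['ee_pos'])
E
```

```text
3.9583 [ 510.13678296 -124.424411    270.90573528]
4.675 [ 509.85727324 -280.30207018  271.17078224]
```

View pics/w0.png

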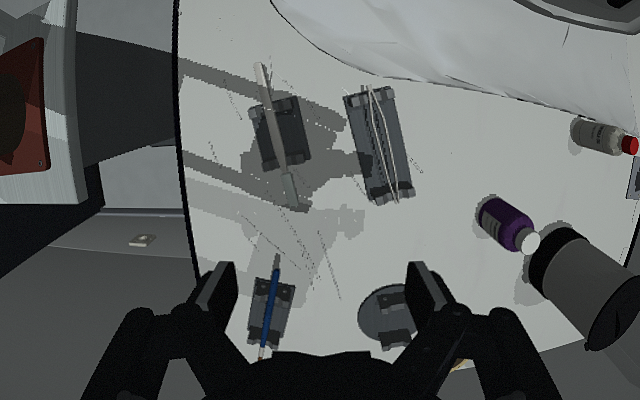

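View pics/w1.png

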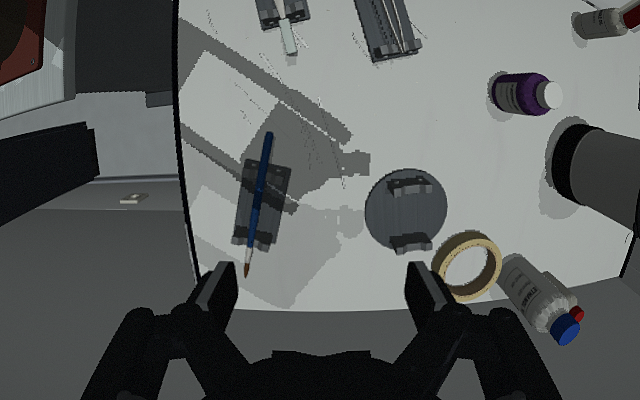

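```bash
cat >> h.py <<'E'
from scipy.optimize import least_squares
REST={'long':(116,572,-88),'medium':(90,442,-306),'short':(66,466,-76),'spare':(80,614,-321)}
def bd(q,h):
    """abs distance to box surface, centre origin, half sizes h"""
    a=np.abs(q)-h; out=np.linalg.norm(np.maximum(a,0),axis=1); ins=np.minimum(a.max(1),0)
    return np.abs(out+ins), out
def fitrest(P,span,th0,x0,y0):
    def res(p,full=False):
        c,s=np.cos(p[2]),np.sin(p[2]); dx=P[:,0]-p[0];dy=P[:,1]-p[1]
        # local: y along (cos th, sin th)
        l=dx*c+dy*s; w=-dx*s+dy*c; z=P[:,2]
        ds=[]
        for sg in(1,-1):
            q=np.stack([w,l-sg*(span/2-5),z-17.5-p[3]],1); ds.append(bd(q,np.array([22,5,17.5]))[0])
        return np.minimum(*ds)
    best=None
    for t in th0+np.linspace(-.5,.5,11):
        r=least_squares(res,[x0,y0,t,0],loss='soft_l1',f_scale=1.5)
        if best is None or r.cost<best.cost:best=r
    return best.x,np.median(np.abs(res(best.x))),len(P)
def fitinst(P):
    xy=P[:,:2]; c=xy.mean(0)
    for _ in range(5):
        u,s,vt=np.linalg.svd(xy-xy.mean(0),full_matrices=False); n=vt[1]; e=(xy-xy.mean(0))@n
        xy=xy[np.abs(e-np.median(e))<9]
    d=vt[0]; d=d if d[1]>0 else -d
    l=(xy-xy.mean(0))@d; lo,hi=np.percentile(l,[.3,99.7]); w=(xy-xy.mean(0))@n
    mid=xy.mean(0)+d*(lo+hi)/2+n*(np.percentile(w,2)+np.percentile(w,98))/2
    return mid,np.arctan2(d[1],d[0]),hi-lo
E
cat > ana.py <<'E'
from station import env
from h import *
np.set_printoptions(precision=3,suppress=True)
cal=env.calibration("wrist")
srcs=[]
for i in(0,1):
    z=np.load(f"pics/w{i}.npz");srcs.append((f"w{i}",wcloud(cal,z['d'],dict(ee_pos=z['p'],tcp_rot=z['q'])),z['im']))
for n in("top","scene"):
    z=np.load(f"pics/{n}0.npz");srcs.append((n,cloud(env.calibration(n),z['d']),z['im']))
for n,W,im in srcs:
    m=(np.abs(W[...,0]-520)<40)&(np.abs(W[...,1]+200)<30); print(n,"bench z",np.median(W[m][:,2]),W[m][:,2].std())
    for k,(sp,x,y) in REST.items():
        zb=np.median(W[m][:,2])
        r=np.hypot(W[...,0]-x,W[...,1]-y); Z=W[...,2]-zb
        mm=(r<sp/2+22)&(Z>12)&(Z<35.5); 
        if mm.sum()<40: continue
        P=W[mm]-[0,0,zb]
        th={'long':1.83,'medium':1.33,'short':1.8,'spare':1.55}[k]
        print(n,k,*fitrest(P,sp,th,x,y))
        mi=(r<100)&(Z>36.3)&(Z<46)
        if mi.sum()>30 and k!='spare': print('    inst',*fitinst(W[mi]),mi.sum(),np.median(Z[mi]))
E
python3 ana.py
```

```text
w0 bench z -1.0340427908714105 0.7450419960905384
w0 long [577.402 -84.937   1.833  -1.058] 2.0737472640504144 1288
    inst [526.723 -95.114] 0.43569052895355315 111.00738418089307 569 38.368278053705154
w0 medium [ 439.336 -311.39     1.325   -0.671] 0.6054694286261864 823
    inst [ 441.237 -303.067] 1.3375593553193046 156.88330953289164 534 38.1242814197597
w0 short [465.183 -75.232   1.788  -0.721] 0.743364981741923 785
    inst [465.022 -74.466] 1.7999727172923985 149.5597377755004 1461 38.493409509163115
w0 spare [ 612.751 -322.425    1.703   -2.241] 0.7042208804722847 809
w1 bench z -1.080956696629812 0.8087178977803807
w1 long [565.573 -87.02    2.007  -0.853] 2.0595272117428536 560
    inst [ 531.849 -117.395] 3.1125315079437037 115.33349385250106 326 38.23223648898018
w1 medium [ 439.435 -311.435    1.33    -0.646] 0.5386201820384855 937
    inst [ 440.442 -307.259] 1.338108808972717 166.21522463463964 990 38.15672530472469
w1 short [465.411 -75.15    1.791  -0.861] 0.6105468584792035 493
    inst [ 475.736 -120.875] 1.8048886245898637 57.82852389414466 529 38.502703760836
[... 556 characters left out ...]
06521782 239 38.55251882474521
top spare [ 614.774 -321.585    1.711   -2.394] 0.842539915270601 178
scene bench z -1.2981346897149177 1.1490052472806473
scene long [575.993 -87.625   1.839  -0.938] 1.5405728235988292 358
    inst [532.261 -94.829] 2.9444693154572095 111.42249506650754 120 37.87363489617172
scene medium [ 440.15  -312.335    1.329   -0.98 ] 0.5111695774423506 350
    inst [ 439.856 -309.628] 1.3412052074644076 166.76737267617165 315 38.26133987872911
scene short [466.003 -76.095   1.789  -0.86 ] 0.6276704436682259 288
    inst [465.42  -76.346] 1.7977007692305274 150.54752146400656 262 38.30731621253033
scene spare [ 613.375 -323.442    1.7     -1.778] 0.7346187040575245 237
```

```bash
sed -i "s/REST.items():/REST.items():\n        if k!='long' and n!='w1': continue/; s/r=np.hypot(W\[...,0\]-x,W\[...,1\]-y);/r=np.hypot(W[...,0]-x,W[...,1]-y)+1e3*((k=='long')*(W[...,0]<530))+1e3*((k=='long')*(W[...,1]>-20));/; s/Z>36.3/Z>34-2*(k=='medium')/" ana.py
sed -i "s/mm=(r<sp\/2+22)/ll=np.abs((W[...,0]-x)*np.cos(1.83)+(W[...,1]-y)*np.sin(1.83));mm=(r<sp\/2+22)\&((k!='long')|(ll>44))/" ana.py
python3 ana.py
```

```text
w0 bench z -1.0340427908714105 0.7450419960905384
w0 long [574.971 -87.176   1.838  -1.022] 0.8196113224017196 921
    inst [573.203 -84.083] 1.8515538942829302 124.09936238660683 835 36.66037913407314
w1 bench z -1.080956696629812 0.8087178977803807
w1 long [574.812 -87.37    1.848  -1.044] 0.80996988956338 442
    inst [ 583.   -117.41] 1.8695398187015386 57.339316606399024 440 36.20112657056957
w1 medium [ 439.435 -311.435    1.33    -0.646] 0.5386201820384855 937
    inst [ 440.024 -308.968] 1.3353382881928073 169.95842507787984 1505 37.377262536890896
w1 short [465.411 -75.15    1.791  -0.861] 0.6105468584792035 493
    inst [ 475.808 -120.935] 1.804516638910725 57.91408346183596 698 38.19509015114076
w1 spare [ 612.74  -322.404    1.701   -1.265] 0.6350046904975848 1092
top bench z 0.9000922028797659 2.180382058893846
top long [576.911 -86.881   1.841  -1.222] 0.8005162608764529 126
    inst [575.553 -84.929] 1.8614438743465462 122.08003935965644 124 37.561178851539076
scene bench z -1.2981346897149177 1.1490052472806473
scene long [575.655 -88.329   1.841  -1.02 ] 0.5994199530016395 214
    inst [573.478 -85.934] 1.8496892443602317 123.92225021232971 204 36.260677541682924
```

```bash
cat >> h.py <<'E'
SEAT={'long':(575.3,-87.6,1.839),'medium':(439.7,-311.6,1.329),'short':(465.5,-75.4,1.789),'spare':(613,-322.5,1.702)}
def pick(env,x,y,th,zt=150,first=True):
    o=ori(th)
    env.command_gripper(.5)
    env.move_l([x,y,zt],o,rate=200)
    hit=env.move_l([x,y,88],rate=60,f_stop=12)
    s=env.sense();print('at grasp',hit,s['ee_pos'],s['time_s'])
    if hit and s['ee_pos'][2]>92: print('ABORT');return False
    env.command_gripper(0.)
    s=env.sense();print('gap',s['finger_gap']*85,s['ft_force'])
    env.move_l([x,y,zt],rate=80)
    s=env.sense();print('lifted gap',s['finger_gap']*85,s['ft_force'],s['time_s'])
    return True
def look(env,name):
    s=env.sense();im,d=env.snapshot("wrist");cv2.imwrite(f"pics/{name}.png",im)
    np.savez(f"pics/{name}.npz",im=im,d=d,p=s['ee_pos'],q=s['tcp_rot'])
def place(env,x,y,th,zt=150,rel=.3):
    o=ori(th)
    env.move_l([x,y,zt],o,rate=200)
    env.move_l([x,y,100],rate=80)
    s=env.sense();print('above',s['ee_pos'])
    hit=env.move_l([x,y,87],rate=25,f_stop=6)
    s=env.sense();print('down',hit,s['ee_pos'],s['ft_force'],s['time_s'])
    env.command_gripper(rel)
    env.move_l([x,y,zt],rate=80)
    print('done',env.sense()['time_s'])
E
python3 - <<'E'
from station import env
from h import *
np.set_printoptions(precision=2,suppress=True)
env.command_gripper(.5)
print(env.sense()['time_s'])
env.move_to([573.8,-85.5,180],ori(1.85))
if pick(env,573.8,-85.5,1.85): look(env,"a1")
im,d=env.snapshot("scene");cv2.imwrite("pics/a1s.png",im)
E
```

```text
5.2167
at grasp False [574.21 -85.62  88.52] 7.8083
gap 10.671942281258602 [-0.59  0.44  3.  ]
lifted gap 10.33943454276367 [ 0.09 -0.42 -0.74] 9.1167
```

View pics/a1.png

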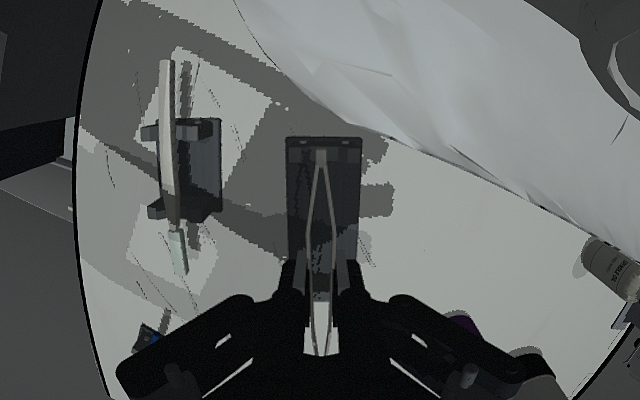

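View pics/a1s.png

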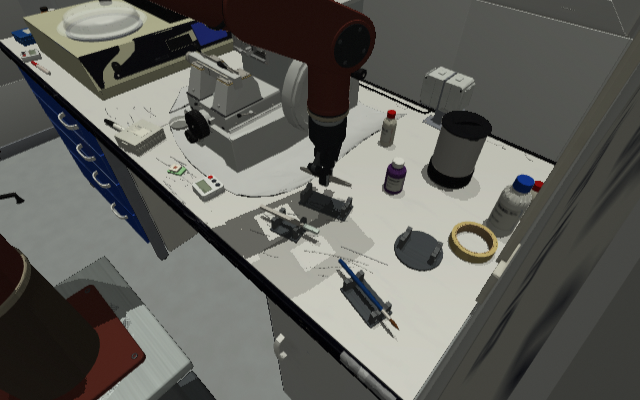

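a1 shows the forceps held along the jaw centreline (320, 150–350). The long rest under them is empty (325, 140). I'll place them on the spare rest.

```bash
python3 - <<'E'
from station import env
from h import *
np.set_printoptions(precision=2,suppress=True)
place(env,*SEAT['spare'])
env.move_to([510,-300,270],ori(np.pi/2)); look(env,"a2")
E
cat > chk.py <<'E'
import sys
from station import env
from h import *
np.set_printoptions(precision=3,suppress=True)
z=np.load(f"pics/{sys.argv[1]}.npz");W=wcloud(env.calibration("wrist"),z['d'],dict(ee_pos=z['p'],tcp_rot=z['q']))
zb=-1.05
for k in sys.argv[2:]:
    x,y,t=SEAT[k];dx=W[...,0]-x;dy=W[...,1]-y;Z=W[...,2]-zb
    l=dx*np.cos(t)+dy*np.sin(t);w=-dx*np.sin(t)+dy*np.cos(t)
    m=(np.abs(l)<110)&(np.abs(w)<15)&(Z>32.5)&(Z<46)&~((np.abs(np.abs(l)-REST[k][0]/2+5)<8)&(np.abs(w)>7.5))
    mid,th,L=fitinst(W[m]); 
    e=mid-[x,y];print(k,'mid',mid,'along',e@[np.cos(t),np.sin(t)],'across',e@[-np.sin(t),np.cos(t)],'dth',th-t,'L',L)
    for lo,hi in((-70,-40),(-20,20),(40,70)):
        mm=m&(l>lo)&(l<hi);print('   top z',np.median(Z[mm]) if mm.sum() else None, np.percentile(Z[mm],90) if mm.sum() else None)
E
python3 chk.py a2 spare medium
```

```text
above [ 613.18 -322.66  100.11]
down True [ 613.05 -322.54   88.51] [-0.03  0.26  5.1 ] 11.825
done 13.0583
spare mid [ 612.429 -321.096] along 1.466799163037436 across 0.38215474852305303 dth 0.001100866553389368 L 125.39739749810492
   top z 37.39508892952365 38.84518014919304
   top z 37.83164048369845 39.23232420337131
   top z 37.69696889009629 39.0753089063722
medium mid [ 439.911 -309.86 ] along 1.7395906194798625 across 0.21199968736568667 dth 0.00948605632002808 L 170.80306417117032
   top z 37.20853909340558 38.301324601033535
   top z 38.34046132849687 39.429577070966076
   top z 38.15167372881571 39.61524535544879
```

View pics/a2.png

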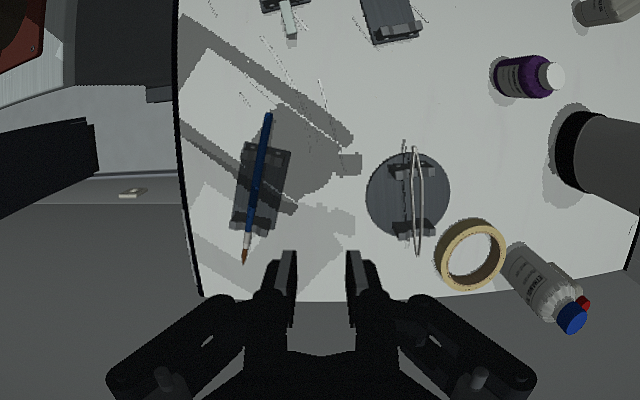

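a2 shows the forceps level on the spare rest (415, 200) and the brush still on the medium rest (257, 190). Next is brush to long.

```bash
python3 - <<'E'
from station import env
from h import *
np.set_printoptions(precision=2,suppress=True)
env.move_to([439.6,-311,180],ori(1.337))
if pick(env,439.6,-311,1.337):
    look(env,"b1")
    place(env,*SEAT['long'])
    env.move_to([510,-125,270],ori(np.pi/2)); look(env,"b2")
E
python3 chk.py b2 long short
```

```text
at grasp False [ 439.89 -311.25   88.46] 16.1167
gap 6.614904766952207 [-0.99  0.67  2.65]
lifted gap 6.830819181327394 [ 0.59 -0.34 -0.5 ] 17.4583
above [575.51 -87.63 100.07]
down True [575.33 -87.62  87.93] [-1.21  1.    4.35] 20.2417
done 21.5
long mid [574.306 -85.574] along 2.216870934339391 across 0.421747687178188 dth 0.003974470372175354 L 167.90041219456418
   top z 36.42320838924921 37.47407764404841
   top z 37.90429557580016 39.14069105631182
   top z 38.33448671962374 39.53761286228806
short mid [465.145 -74.491] along 0.9645104432190957 across 0.14959772154640885 dth 0.010462141099659705 L 149.5881464617458
   top z 38.49071317947731 39.40335790254134
   top z 38.51474556864311 39.52182689595853
   top z 38.54990079389388 39.45104616616334
```

View pics/b2.png

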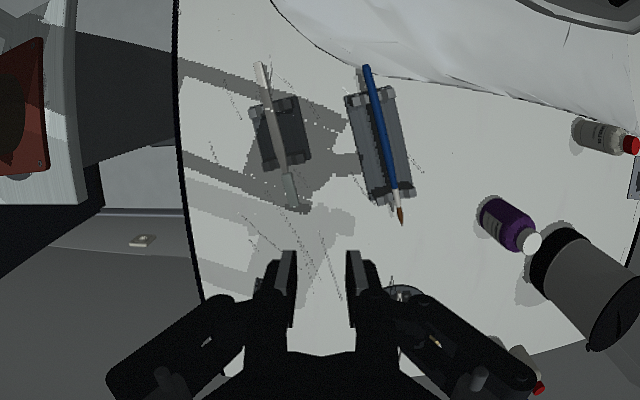

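b2 shows the brush centred in both notches of the long rest (382, 140) and the scalpel on the short one. Scalpel to medium next.

```bash
python3 - <<'E'
from station import env
from h import *
np.set_printoptions(precision=2,suppress=True)
env.move_to([465.3,-75,180],ori(1.799))
if pick(env,465.3,-75,1.799):
    look(env,"c1")
    place(env,*SEAT['medium'])
    env.move_to([510,-300,270],ori(np.pi/2)); look(env,"c2")
E
python3 chk.py c2 medium spare
```

```text
at grasp False [465.65 -75.1   88.39] 24.4917
gap 8.812635627467504 [-0.26  0.36  4.33]
lifted gap 9.18355025060804 [-0.78  0.59 -0.95] 25.8083
above [ 439.8  -311.77  100.02]
down True [ 439.77 -311.67   88.51] [-1.77  1.02  5.45] 28.4583
done 29.6917
medium mid [ 440.296 -310.534] along 1.1777370535815412 across -0.32352841204212734 dth 0.0013739338013760705 L 150.73530273597532
   top z 38.42725862609139 39.484836687377076
   top z 38.60283221125603 39.42847902604038
   top z 38.483075624043934 39.37822369580965
spare mid [ 612.378 -320.776] along 1.7901135742687955 across 0.3913690318995348 dth 0.003019846079503008 L 125.35668952503923
   top z 37.28030413549084 39.04940724645585
   top z 37.77998216484876 39.19171350191259
   top z 37.73572353680514 39.05586729673114
```

View pics/c2.png

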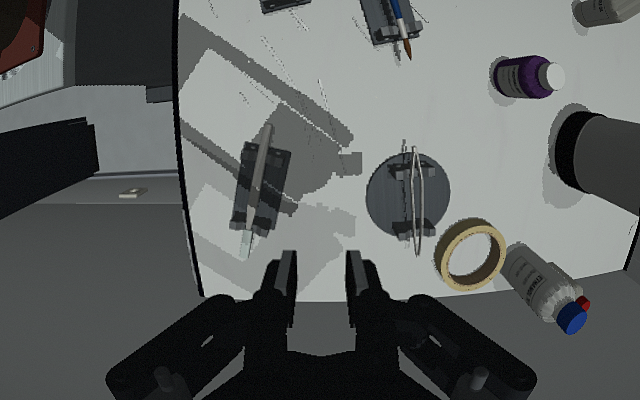

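c2 shows the scalpel on the medium rest (257, 190) and the forceps still on the spare (415, 200). Last move is forceps to short.

```bash
python3 - <<'E'
from station import env
from h import *
np.set_printoptions(precision=2,suppress=True)
env.move_to([612.6,-321.3,180],ori(1.704))
if pick(env,612.6,-321.3,1.704):
    look(env,"d1")
    place(env,*SEAT['short'])
    env.move_to([510,-125,270],ori(np.pi/2)); look(env,"d2")
    env.move_to([400,-180,420],ori(np.pi/2))
    im,d=env.snapshot("scene");cv2.imwrite("pics/d2s.png",im)
    im,d=env.snapshot("top");np.savez("pics/top1.npz",im=im,d=d);cv2.imwrite("pics/d2t.png",im)
E
python3 chk.py d2 long short
```

```text
at grasp False [ 612.97 -321.55   88.65] 32.7583
gap 10.239832523237153 [-0.54  0.06  2.95]
lifted gap 10.173021975228831 [ 0.09  0.63 -0.64] 34.0667
above [465.76 -75.5  100.18]
down True [465.61 -75.41  88.52] [-1.49 -0.3   6.22] 36.9583
done 38.1833
long mid [574.521 -86.112] along 1.6412290920312635 across 0.3570825644003599 dth 0.003799057833646202 L 168.53992783814607
   top z 36.43586517699292 37.770791629926755
   top z 37.854680321714525 39.167786034519175
   top z 38.245274721130116 39.43888586025627
short mid [465.665 -74.703] along 0.6451147438027578 across -0.31176934150298646 dth -0.0059878083969733265 L 124.34205028966463
   top z 37.866602489792456 39.18342831751952
   top z 38.06425119534454 39.1533790965371
   top z 38.14409187099848 39.41772893843732
```

View pics/d2.png

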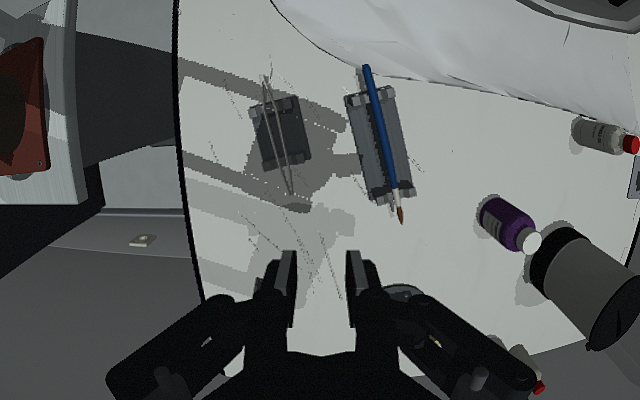

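View pics/d2s.png

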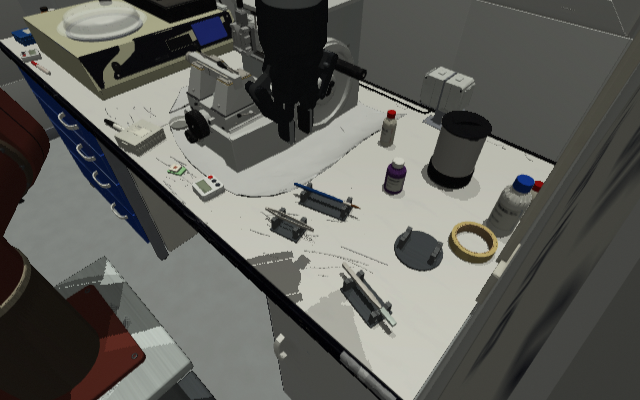

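View pics/d2t.png

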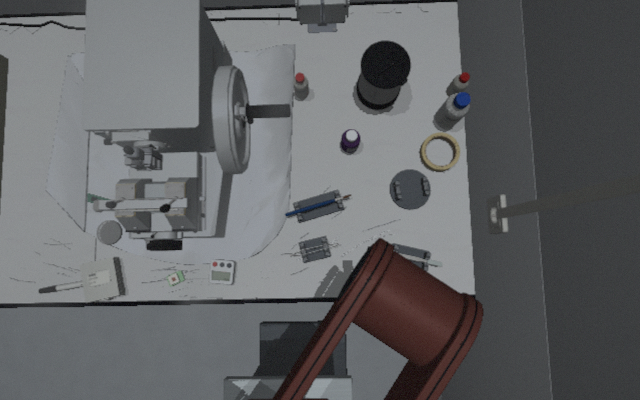

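All three instruments lie on their own rests, the spare is empty, and the timer (222, 272) and purple bottle (350, 140) appear unmoved. The arm is clear, so I'm handing in.

```bash
python3 - <<'E'
from station import env
env.pause(.3)
s=env.sense();print(s['time_s'],s['ft_force'])
env.close_job()
E
```

```text
40.0417 [-0.03261693 -0.69759737  0.35770219]
the job is handed in; nothing more can be done
```

All three instruments are on their matching rests, and I handed the job in at 40 s of the 106 s allowed. `close_job` gives no verdict.

I moved the forceps to the spare rest, the brush to the long rest, the scalpel to the medium rest, and then the forceps to the short rest. On the first swing the arm kept in close and high to go round the microtome.

| Instrument | Rest | Off centre | Angle error |
|---|---|---|---|
| Brush | long | about 2 mm | 0.004 rad |
| Scalpel | medium | about 1 mm | 0.001 rad |
| Forceps | short | about 1 mm | 0.006 rad |

- **Heights:** the top of each instrument measured about 38 mm above the bench, as expected for lying on both notch floors. The brush reads 1–2 mm lower at its bristle end; it read about 1 mm lower there before it was moved too, so I put this down to its taper.
- **Brush length:** the depth images showed only 168–171 mm of its 175 mm, because the thin bristle end is lost. Its middle is therefore uncertain by about 2–3 mm.
- **Scalpel:** it was measured right after it was placed. In the final top view the arm partly hid it, but the final scene view shows it in place.
- **Timer and bottle:** I compared them by eye at the same image positions before and after, and saw no movement.
- **Gripper reading:** it showed 2–3 mm less than each given width except the scalpel (about 1 mm less); every hold was firm.

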